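Seat the filter funnel in the vacuum receiver

TASK

Lift the white porcelain filter funnel out of its blue stand and nest its cone in the orange seal on the steel vacuum receiver so that it centres itself, then, to make the joint airtight, press it straight down with about 12 N for a full second, never over 20 N. Let go and leave it sitting upright in the seal, and do not disturb the bottle, the beaker or the jar.

Things in the scene. Friction and masses are not known exactly. Their poses are not given: they have to be found in the camera images.
- funnel: White porcelain filter funnel, 0.13 to 0.23 kg, round about its z axis (up). Origin: tip of the stem, on the axis. Upward from it: stem 14 mm wide to 20 mm; cone 20 mm wide at 20 mm to 48 mm wide at 50 mm (half-angle 25 deg); flat shoulder at 50 mm; open cup, outer width 60 mm, wall 4 mm, from 50 to 95 mm. Grasp across the outside of the cup, any yaw. Starts upright in the stand.
- stand: Blue plastic funnel stand, fixed: foot 90 mm wide, 8 mm high, with an upright tube, outer width 66 mm, inner 53 mm, rim 65 mm above the bench. Origin: centre of the underside. The funnel hangs in it, shoulder on the rim, its origin 15 mm above the stand's.
- receiver: Steel vacuum receiver, fixed: conical flask, foot 120 mm wide, neck 68 mm wide, rim at 110 mm; a hose nipple points along its own +x, 75 mm high, reaching 71 mm from the axis. Origin: centre of the underside, z up its axis. From the neck, on the axis, rises a dark collar with an orange seal; the collar's height differs each time, is not measured, and pressing does not move it.
- seal_low (a point): Point on the receiver's axis 120 mm above the bench, the lowest place of the orange seal's mouth; the real mouth is 0 to 20 mm higher: feel for it. Seal: cone 44 mm wide at the mouth, 25 mm at 20 mm depth, open below; springs down about 4 N per mm, at most 6 mm; rigid sideways. Nested, the funnel's origin is about 45 mm below the mouth (73 to 97 mm above the bench).
- reagent: Amber bottle, diameter 56 mm, 120 mm tall, origin at the centre of its underside. Bystander.
- beaker: Clear glass beaker, diameter 66 mm, 85 mm tall, origin at the centre of its underside. Bystander.
- jar: White plastic jar, diameter 60 mm, 55 mm tall, origin at the centre of its underside. Bystander.
Things that resemble listed ones, but are neither listed nor needed, are in the scene too. Leave any green, turquoise or yellow look-alike of the funnel alone.

How it is judged (in metres and radians):
On the way, in this order (a step that is already met when the one before it is completed fails the run):
1. the funnel is lifted clear of its stand (z of funnel in the frame of stand above 0.07 m and contact force between funnel and stand below 0.01 N), for 0.1 s.
2. the funnel is nested upright and centred (3 mm) in the seal and pressed on the receiver with 8 to 24 N for half a second (horizontal distance between funnel and receiver below 0.003 m and angle between funnel's own z axis and vertical below 0.06 rad and z of funnel in the frame of receiver below 0.1 m and contact force between funnel and receiver between 8 and 24 N), for 0.5 s.
At the end, for the whole second after the job is handed in: The funnel rests released and still in the receiver's seal: its axis within 3 mm of the receiver's axis, tilt under 0.06 rad (3.4 deg), its origin 65 to 100 mm above the bench and its weight on the seal (horizontal distance between funnel and receiver below 0.003 m and angle between funnel's own z axis and vertical below 0.06 rad and z of funnel in the frame of receiver between 0.065 and 0.1 m and contact force between funnel and receiver above 0.5 N and linear speed of funnel below 0.02 m/s); the robot touches nothing.
It fails at once if the funnel pushed or dropped on the receiver with more than 24 N (contact force between funnel and receiver above 24 N).
It fails at once if the bottle, the beaker or the jar moved by more than 20 mm (distance of any of reagent, beaker, jar from where it was at the start of the episode above 0.02 m).
It also fails if it takes over 58 s, if anything falls off the work surface, if the arm or the gripper's body presses on something with over 40 N, if the wrist force passes 120 N, or if a joint passes its speed limit or range.

ROBOT

A 6-joint arm with a two-finger parallel gripper is mounted at the origin on the work surface. World frame = base frame: x ahead of the robot, y to its left, z up, the work surface at z = 0. Lengths are in mm, angles in rad, forces in N, time in s.
With the tool pointing down it reaches from about 425 to 925 mm from the base axis. Payload 12.5 kg.
Tool frame: the origin (TCP) lies on the centre line of the jaws, within the pads' length; the fingertips stand nose_length ahead of it and the grasp point (between the pads) lies 8 mm behind it (nose_length is the distance from the TCP to the fingertips, in mm); z points along the fingers, y is the line along which they close (so a half turn about z gives the same grasp; the last joint's range is limited). The gripper opens to 85 mm and grips with 20 to 120 N. Pads are 22 mm wide; open, the fingers measure 114 mm over their backs; the gripper's body (76 mm by 85 mm) begins 54 mm behind the grasp point. The pads swing forward as they close: fully open they stand 13 mm farther back than shut.
Start: joints at [1.126, 0.491, 1.559, -0, 1.092, -0.106], TCP at [207.705, 589.493, 242.327] pointing down, gripper open.
Joint ranges: [-3.1, 3.1], [-0.84, 2.19], [0.05, 2.79], [-1.13, 4.28], [0.06, 2.93], [-2.69, 2.69]. Speed limits (rad/s): [2.22, 2.22, 2.79, 3.14, 3.14, 3.14].

INTERFACE

Orientations are given as a unit quaternion [w, x, y, z].
In Python, from plant import read_state, grab_frame, job_done, boxes_of, trace, nose_length gives the robot as it stands.
- The arm moves only by the shell command python3 -m crank 'ROWS' [FORCE]. ROWS is JSON, one flat list of numbers, 5 for each row, row after row: the opening, from 0 (shut) to 1 (fully open), then the shift along the tool's x, y, z in units of 30 mm (1.0 is 30 mm), then the turn about the tool's z in units of 6 degrees (1.0 is 6 degrees). In form: [claw, dx, dy, dz, roll, claw, dx, dy, dz, roll, ...]. A call has 1 to 10 rows; each row shifts and turns the commanded pose from where the row before left it, along the tool's axes as they then stand; what a row does not reach is not made up. A row lasts 1/8 s, in which the tool goes at most 62.5 mm and 10.7 degrees, less where a joint would pass 70% of its speed; a pose out of reach is approached as far as the arm can. A call is refused whole if a number of a shift passes 1 or a number of a turn 1, either way. A call with a gripper value outside its range is refused whole. The fingers move at their own pace and stop on an object; FORCE is the grip in N (left out, the last holds). Time passes only in rows, so rows that do not move let the fingers close. It gives the time, the measured TCP pose, the force, the opening and the grip force at its end, in the units of the state.
- read_state(): the state, without advancing time (a new reading comes with each control period).
- grab_frame(name): name is "side" or "top" or "wrist"; returns a dict with "image" (400x640x3 uint8, blue, green, red), "camera_matrix" (3x3 intrinsics, pixels), "cam_to_world" (4x4, takes a point from camera to world coordinates). Camera axes: x right, y down, z forward; pixel columns grow to the right and rows downward; lengths in mm; the calibration is good to about 2 mm. A picture is of the moment at which its call begins. There is no depth.
- job_done(): hands the job in; it is judged then, once.
Trained networks look in a picture, given as the dict that the camera call returned (one of the last four; its "shot" number tells which), for a name from the list of things; names that differ only in an ending like _2 or _b are one class to them, and where a whole thing is asked for, a point or a joint stands for the part that bears it (a point fixed in the world has none). Each returns a list of dicts, best first, with "p" (0 to 1); they miss things now and then, are a little off and sometimes report something else, mostly with a low value. They report only what shows in the picture. A call takes as long as a camera call. They do not tell look-alikes from the thing itself.
- boxes_of(picture, name): "location" ([x, y, z] in mm, in world coordinates, good to about 4 mm: the middle of the surface that is visible of it).
- trace(picture, name): "mask" (400x640 bool, what is visible of it).
The state is a dict: "clock": time; "joint_positions": joint angles; "joint_velocities": joint speeds; "joint_torque": joint torques, N m; "tool_pos": TCP position; "tool_rot": TCP orientation; "wrist_force": force on the tool from outside, world axes, zero at the start; "wrist_torque": the same for the moment, N m; "grip_width": finger opening in mm; "grasp_force": force on a finger pad.
Only numpy, scipy, OpenCV 4.12 (cv2) and the standard library are available. Lean on these libraries where they do the work, as an engineer would, in place of code of your own. Each camera call takes 0.05 s, during which the arm holds its last target. There are 200 camera calls.

## Working session

There is one attempt and no reset: what is moved stays moved. The work goes in short steps, Python scripts to look and compute and a shell command to move; the robot and the scene stay as the last step left them, time stands still between calls to the robot, and variables do not carry over. Pictures are saved under pics/ and viewed, at most 10 in all, crops included, and the job is handed in when it is done.

```bash
mkdir -p pics; ls; python3 - <<'E'
from plant import *
import cv2
print(read_state(), nose_length if not callable(nose_length) else nose_length())
for c in ("top","side"):
    f=grab_frame(c); cv2.imwrite(f"pics/{c}0.png",f["image"])
    for n in ("funnel","stand","receiver","reagent","beaker","jar"):
        print(c,n,[([round(v) for v in b["location"]],round(b["p"],2)) for b in boxes_of(f,n)])
E
```

```text
pics
{'clock': 0.0, 'joint_positions': array([ 1.12640871e+00,  4.91555738e-01,  1.55949883e+00, -2.52603739e-07,
        1.09172139e+00, -1.05601228e-01]), 'joint_velocities': array([ 0.00031204, -0.00147574, -0.00173004, -0.00023475,  0.0002851 ,
        0.00026903]), 'joint_torque': array([ 3.34269153e-04, -6.18466258e+01, -2.61589873e+01, -1.38834949e-05,
        4.06769133e-03,  1.62758187e-05]), 'tool_pos': array([207.58895978, 589.26183688, 241.71310928]), 'tool_rot': array([-1.60550802e-04,  1.68584171e-01,  9.85687084e-01, -5.69453992e-04]), 'wrist_force': array([-0.01668295, -1.21508129, -0.03897201]), 'wrist_torque': array([-0.02413429,  0.00793185,  0.03145523]), 'grasp_force': 0.0, 'grip_width': 85.2848782271269} 11.0
top funnel [([420, -198, 55], 0.96), ([550, -186, 74], 0.71), ([674, -188, 67], 0.63), ([428, -103, 51], 0.58)]
top stand [([528, -164, 14], 0.67)]
top receiver [([510, 162, 61], 0.95)]
top reagent [([680, -15, 84], 0.97)]
top beaker [([583, 10, 40], 0.57), ([552, -185, 75], 0.55)]
top jar [([447, 6, 51], 0.85)]
side funnel [([426, -104, 71], 0.93), ([662, -191, 75], 0.91), ([418, -196, 72], 0.81), ([552, -180, 90], 0.64), ([522, -202, 13], 0.45)]
side stand [([524, -201, 15], 0.66)]
side receiver [([502, 140, 66], 0.57)]
side reagent [([675, -33, 72], 0.98)]
side beaker [([567, 5, 59], 0.8)]
side jar [([437, -5, 53], 0.89)]
```

View pics/top0.png

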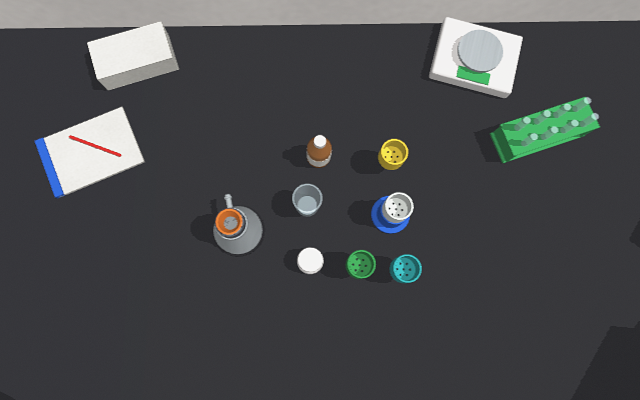

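View pics/side0.png

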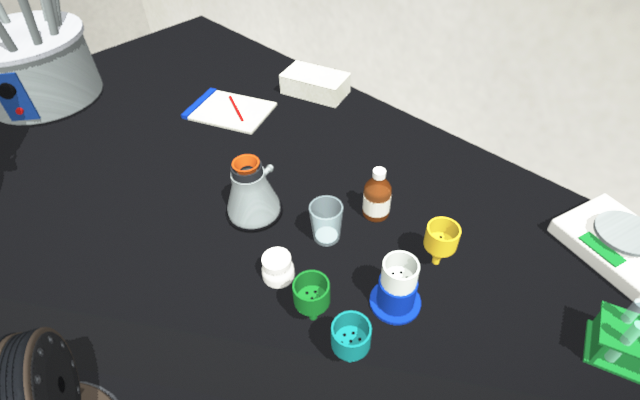

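The top view shows these funnel candidates:
- White cup on the blue stand at (398,206).
- Yellow at (393,153).
- Green at (361,264).
- Turquoise at (406,268).
- White jar at (310,260).

By description I choose the white cup on the blue stand. The receiver's orange seal is at (230,222) in top and (246,165) in side. The side view confirms the white cup at (400,272) on the blue tube.

```bash
cat > h.py <<'E'
import numpy as np, cv2
from scipy.optimize import least_squares
from plant import *
def proj(f,P):
    T=np.linalg.inv(f["cam_to_world"]); q=(np.asarray(P,float)@T[:3,:3].T+T[:3,3])@f["camera_matrix"].T
    return q[:,:2]/q[:,2:]
A=np.linspace(0,2*np.pi,60,endpoint=False)
def ring(x,y,z,r): return np.c_[x+r*np.cos(A),y+r*np.sin(A),np.full(60,z)]
def biggest(m,near=None):
    n,l,s,c=cv2.connectedComponentsWithStats(m.astype(np.uint8))
    return l==1+np.argmax(s[1:,4])
def hull(m):
    c,_=cv2.findContours(m.astype(np.uint8),cv2.RETR_EXTERNAL,cv2.CHAIN_APPROX_NONE)
    return cv2.convexHull(max(c,key=cv2.contourArea)).reshape(-1,2)
def circ_fit(obs,p0,rings,nfree=2):
    """obs: list of (frame, outline pts px); rings(p)-> list of (x,y,z,r); match hull extents in 24 directions"""
    D=np.c_[np.cos(np.arange(24)*np.pi/12),np.sin(np.arange(24)*np.pi/12)]
    def res(p):
        out=[]
        for f,h in obs:
            q=np.vstack([proj(f,ring(*r)) for r in rings(p)])
            out.append((q@D.T).max(0)-((h@D.T).max(0)+0.4))
        return np.concatenate(out)
    s=least_squares(res,p0,loss="soft_l1"); return s.x,np.sqrt(np.mean(res(s.x)**2))
def orange(im):
    h=cv2.cvtColor(im,cv2.COLOR_BGR2HSV); return biggest(cv2.inRange(h,(5,170,110),(16,255,255)))
E
python3 - <<'E'
from h import *
F={c:grab_frame(c) for c in("top","side")}
o=[];w=[]
for c,f in F.items():
    m=orange(f["image"].copy()*1) if 0 else None
    h=cv2.cvtColor(f["image"],cv2.COLOR_BGR2HSV); m=cv2.inRange(h,(5,170,110),(18,255,255))
    keep=np.zeros_like(m); u,v=(230,222) if c=="top" else (246,165); keep[v-25:v+25,u-25:u+25]=1
    m=biggest(m*keep); print(c,"orange px",m.sum()); o.append((f,hull(m)))
    t=[(b["p"],b["mask"]) for b in trace(f,"funnel")]
    u,v=(398,206) if c=="top" else (400,272)
    for p,k in t:
        if k[v-12:v+12,u-12:u+12].mean()>.5: print(c,p,k.sum(),np.argwhere(k).mean(0)); w.append((f,hull(biggest(k)))); break
cup=lambda p:[(p[0],p[1],110,30),(p[0],p[1],66,30)]
print("funnel",circ_fit(w,[540,-188],cup)); 
for x in w: print(circ_fit([x],[540,-188],cup))
s=lambda p:[(p[0],p[1],p[2],p[3])]
print("seal",circ_fit(o,[510,150,130,24],s))
t=F["top"]["image"]; a=cv2.resize(t[150:270,340:460],None,fx=4,fy=4); b=cv2.resize(F["side"]["image"][140:220,200:280],None,fx=4,fy=4)
c=cv2.resize(t[190:270,190:270],(320,240)); 
im=np.zeros((560,800,3),np.uint8); im[:480,:480]=a; im[:320,480:]=b; im[320:,480:]=c; cv2.imwrite("pics/crop.png",im)
E
```

```text
top orange px 359
top 0.91 681 [206.95447871 396.86049927]
side orange px 336
side 0.83 1465 [273.27167235 399.29215017]
funnel (array([ 548.71990907, -184.5651142 ]), np.float64(0.7590131911731836))
(array([ 549.90265571, -183.09816804]), np.float64(0.5362319865601892))
(array([ 547.80409294, -185.56488017]), np.float64(0.5004310879612137))
seal (array([521.68193965, 172.61772802, 131.38156326,  27.04007949]), np.float64(0.6019660544679818))
```

View pics/crop.png

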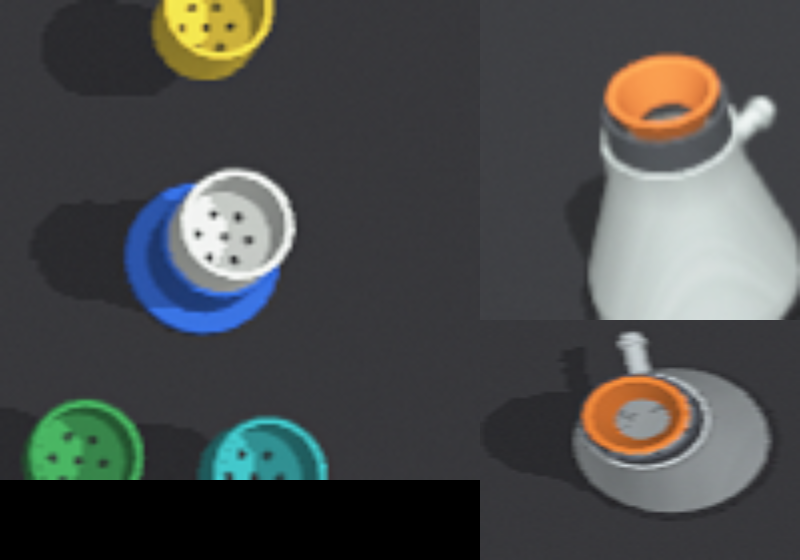

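The crop shows the white porcelain cup on the blue stand, rim centre about (398,206) in top, and it's clearly the right one. The orange seal ring sits on the dark collar. I'll go over the receiver first for a wrist view.

```bash
python3 -m crank '[1,-1,0,0,0, 1,-1,0,0,0, 1,-1,0,0,0, 1,-1,0,0,0, 1,-1,0,0,0, 1,-1,-1,0,0, 1,-1,-1,0,0, 1,-1,-1,0,0, 1,-1,-1,0,0, 1,-1,-1,0,0]' && python3 -m crank '[1,-0.9,-0.92,0,0, 1,-0.9,-0.92,0,0, 1,-0.9,-0.92,0,0, 1,-0.9,-0.92,0,0, 1,-0.9,-0.92,0,0, 1,0,0,0,0, 1,0,0,0,0]'
python3 - <<'E'
from h import *
f=grab_frame("wrist"); cv2.imwrite("pics/w1.png",f["image"]); print(f["cam_to_world"].round(2), f["camera_matrix"])
print(proj(f,[[521.7,172.6,131]]))
E
```

```text
clock: 2.15
tool_pos: [441.3, 347.1, 242.5]
tool_rot: [0.0, 0.169, 0.986, 0.0]
wrist_force: [-0.0, 1.1, -0.9]
grip_width: 85.2
grasp_force: 0.0
clock: 3.02
tool_pos: [522.0, 173.6, 242.3]
tool_rot: [-0.0, 0.169, 0.986, 0.0]
wrist_force: [-0.1, -0.1, -0.2]
grip_width: 84.9
grasp_force: 0.0
[[ 3.3000e-01  8.9000e-01  3.1000e-01  4.4215e+02]
 [ 9.4000e-01 -3.1000e-01 -1.1000e-01  2.0032e+02]
 [-0.0000e+00  3.3000e-01 -9.4000e-01  3.7460e+02]
 [ 0.0000e+00  0.0000e+00  0.0000e+00  1.0000e+00]] [[343.06662363   0.         318.41390287]
 [  0.         343.06662363 198.00795251]
 [  0.           0.           1.        ]]
[[319.17171884 197.56404051]]
```

View pics/w1.png

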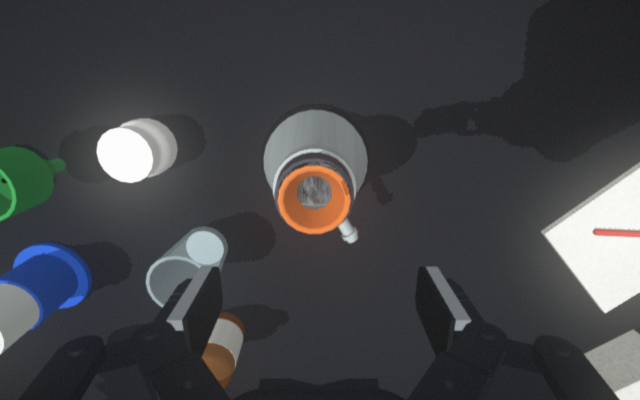

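The wrist view shows the seal ring centred near (314,200), the collar below it and the nipple at (347,235). I'll fit the ring jointly across all cameras.

```bash
python3 - <<'E'
from h import *
o=[]
for c,(u,v,r) in {"top":(230,222,25),"side":(246,165,25),"wrist":(314,200,55)}.items():
    f=grab_frame(c); h=cv2.cvtColor(f["image"],cv2.COLOR_BGR2HSV); m=cv2.inRange(h,(5,150,90),(18,255,255))
    k=np.zeros_like(m); k[v-r:v+r,u-r:u+r]=1; o.append((f,hull(biggest(m*k))))
one=lambda p:[tuple(p)]; two=lambda p:[tuple(p[:4]),(p[0],p[1],p[2]-abs(p[4]),p[3])]
print("1ring all",circ_fit(o,[520,172,132,27],one)); print("2ring all",circ_fit(o,[520,172,132,27,4],two))
print("wrist+side",circ_fit(o[1:],[520,172,132,27],one)); print("wrist+top",circ_fit([o[0],o[2]],[520,172,132,27],one))
for x,n in zip(o,("top","side","wrist")): print(n,circ_fit([x],[520,172],lambda p:[(p[0],p[1],132.5,27.3),(p[0],p[1],129,27.3)]))
np.save("seal.npy",0)
E
```

```text
1ring all (array([520.3827274 , 168.6160141 , 137.15260537,  26.70736363]), np.float64(8.147221816138604))
2ring all (array([520.22226316, 168.60534026, 140.86233578,  25.5338561 ,
        10.12087743]), np.float64(7.995501535500762))
wrist+side (array([520.69286002, 168.53115235, 136.33566717,  27.08541145]), np.float64(0.8737020519913247))
wrist+top (array([514.98561858, 170.73653342, 153.77088203,  24.80562316]), np.float64(10.067527724129981))
top (array([528.2502822 , 145.74567602]), np.float64(13.578187587818086))
side (array([522.5647405 , 173.77011926]), np.float64(0.6356947407738783))
wrist (array([522.46767058, 167.82044336]), np.float64(0.25676095976201685))
```

```bash
python3 -m crank '[1,0.27,-1,0,0, 1,0.27,-1,0,0, 1,0.27,-1,0,0, 1,0.27,-1,0,0, 1,0.27,-1,0,0, 1,0.27,-1,0,0, 1,0.27,-1,0,0, 1,0.27,-1,0,0, 1,0.27,-1,0,0, 1,0.27,-1,0,0]' && python3 -m crank '[1,0.27,-1,0,0, 1,0.26,-0.15,0,0, 1,0,0,0,0, 1,0,0,0,0]'
python3 - <<'E'
from h import *
f=grab_frame("wrist"); cv2.imwrite("pics/w2.png",f["image"]);s=read_state(); print(s["tool_pos"])
print(proj(f,[[548.7,-184.6,110]]))
E
```

```text
clock: 4.47
tool_pos: [345.6, -83.0, 242.4]
tool_rot: [0.0, 0.168, 0.986, -0.0]
wrist_force: [0.5, -0.4, 0.6]
grip_width: 85.2
grasp_force: 0.0
clock: 4.97
tool_pos: [320.1, -109.5, 242.4]
tool_rot: [0.0, 0.168, 0.986, 0.0]
wrist_force: [-0.2, -0.1, -0.1]
grip_width: 85.2
grasp_force: 0.0
[ 320.1464072  -109.48473701  242.3209584 ]
[[324.74015005 409.49499784]]
```

View pics/w2.png

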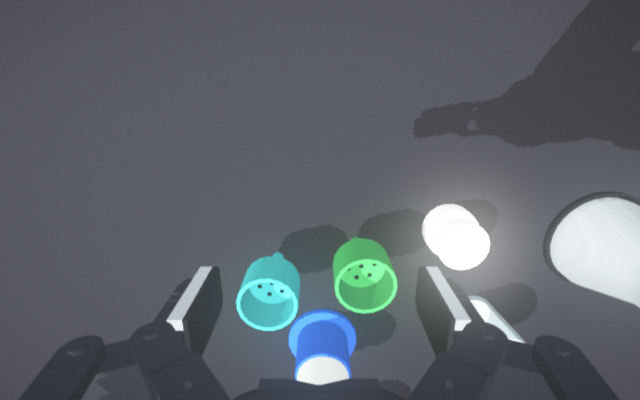

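I had the sign of x wrong. The view shows the funnel at (323,370), straight ahead along −tool x. I'm correcting that, and the height is clear of everything.

```bash
python3 -m crank '[1,-1,0.02,0,0, 1,-1,0.02,0,0, 1,-1,0.02,0,0, 1,-1,0.02,0,0, 1,-1,0.02,0,0, 1,-1,0.02,0,0, 1,-1,0.02,0,0, 1,-1,0.02,0,0, 1,0,0,0,0, 1,0,0,0,0]'
python3 - <<'E'
from h import *
f=grab_frame("wrist"); g=grab_frame("side"); w=[]
for q,(u,v) in ((f,proj(f,[[548.7,-184.6,100]])[0]),(g,(400,272))):
    u,v=int(u),int(v); print(u,v)
    for b in trace(q,"funnel"):
        k=b["mask"]
        if k[v-12:v+12,u-12:u+12].mean()>.5: print(b["p"],k.sum()); w.append((q,hull(biggest(k)))); break
cup=lambda p:[(p[0],p[1],110,30),(p[0],p[1],66,30)]
for n in (w,w[:1],w[1:]): print(circ_fit(n,[548,-184],cup))
print(read_state()["tool_pos"])
o=[]
for c,(u,v,r) in {"top":(230,222,25),"side":(246,165,25)}.items():
    q=g if c=="side" else grab_frame(c); h=cv2.cvtColor(q["image"],cv2.COLOR_BGR2HSV); m=cv2.inRange(h,(5,150,90),(18,255,255))
    k=np.zeros_like(m); k[v-r:v+r,u-r:u+r]=1; o.append((q,hull(biggest(m*k))))
print("seal top+side",circ_fit(o,[520,172,132,27],lambda p:[tuple(p)]))
for z in (130,134,138):
  for x in o: print(z,circ_fit([x],[520,172,27],lambda p:[(p[0],p[1],z,p[2])]))
E
```

```text
clock: 6.28
tool_pos: [547.3, -184.5, 241.8]
tool_rot: [-0.001, 0.168, 0.986, 0.0]
wrist_force: [0.6, -0.3, 0.0]
grip_width: 85.7
grasp_force: 0.0
320 187
0.66 4619
400 272
0.75 1478
(array([ 549.76320722, -186.85909142]), np.float64(0.9059675575095896))
(array([ 550.19301859, -187.14612064]), np.float64(0.3030127402411348))
(array([ 547.32886203, -185.74374591]), np.float64(0.38988007329417046))
[ 547.22417755 -184.93572022  242.54269383]
seal top+side (array([521.41384361, 172.64851412, 132.48631262,  27.48842793]), np.float64(0.7760603978379089))
130 (array([521.60035005, 173.19675721,  27.04644896]), np.float64(0.2103745576929963))
130 (array([523.19171959, 174.89142785,  28.57264106]), np.float64(0.9191609947060915))
134 (array([520.94118225, 172.50755578,  26.92767595]), np.float64(0.21037455727632112))
134 (array([520.57807402, 170.6292661 ,  28.36286196]), np.float64(0.9191609896118866))
138 (array([520.28201459, 171.81835441,  26.80890294]), np.float64(0.21037455734553387))
138 (array([517.96442872, 166.36710489,  28.15308221]), np.float64(0.9191610187911152))
```

```bash
python3 -m crank '[1,-0.08,0.01,0,0, 1,0,0,0.9,0, 1,0,0,0.9,0, 1,0,0,0.9,0, 1,0,0,0.9,0, 1,0,0,0.8,0, 1,0,0,0.4,0, 1,0,0,0.25,0, 1,0,0,0,0]' 30 && python3 -m crank '[0.6,0,0,0,0, 0.4,0,0,0,0, 0.4,0,0,0,0, 0.4,0,0,0,0, 0,0,0,0,0, 0,0,0,0,0, 0,0,0,0,0, 0,0,0,0,0]' 30
```

```text
clock: 7.65
tool_pos: [550.1, -185.8, 90.9]
tool_rot: [0.0, 0.169, 0.986, 0.0]
wrist_force: [-0.0, -0.3, 1.1]
grip_width: 85.2
grasp_force: 0.0
clock: 8.65
tool_pos: [550.3, -185.8, 91.8]
tool_rot: [0.001, 0.169, 0.986, -0.0]
wrist_force: [-1.1, -0.1, 4.7]
grip_width: 59.5
grasp_force: 31.6
```

```bash
python3 -m crank '[0,0,0,-0.1,0, 0,0,0,-0.4,0, 0,0,0,-0.8,0, 0,0,0,-0.8,0, 0,0,0,-0.8,0, 0,0,0,-0.8,0, 0,0,0,-0.8,0, 0,0,0,-0.4,0, 0,0,0,0,0, 0,0,0,0,0]' && python3 - <<'E'
from h import *
s=read_state(); print(s["tool_pos"],s["tool_rot"],s["wrist_force"],s["grip_width"])
f=grab_frame("wrist"); g=grab_frame("side"); im=np.vstack([f["image"][150:],g["image"][100:400]]); cv2.imwrite("pics/w3.png",im)
E
```

```text
clock: 9.9
tool_pos: [549.7, -185.6, 237.0]
tool_rot: [-0.001, 0.169, 0.986, 0.0]
wrist_force: [-0.0, 0.3, -1.9]
grip_width: 59.3
grasp_force: 33.0
[ 549.68541374 -185.59056061  236.95620715] [-6.26540347e-04  1.68597471e-01  9.85684762e-01  2.23046266e-04] [-0.02015959  0.34909663 -1.94961312] 59.336700467130804
```

View pics/w3.png

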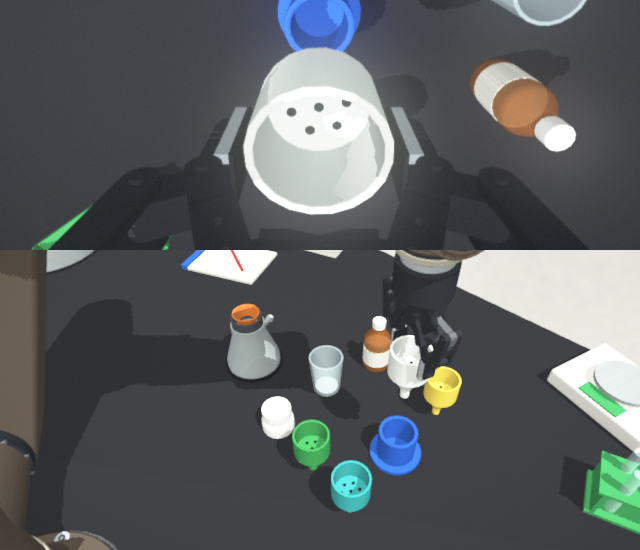

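The funnel is held upright. Its rim is centred at about (319,298) in the full wrist frame, and the stand is empty. Next I'll measure the funnel's offset in the hand with the same wrist camera.

```bash
python3 - <<'E'
from h import *
f=grab_frame("wrist"); s=read_state(); p=s["tool_pos"]
k=[b for b in trace(f,"funnel") if b["mask"][270:320,290:350].mean()>.5][0]; h=hull(biggest(k["mask"])); print(k["p"],h.min(0),h.max(0))
for n,r in (("free z",lambda q:[(q[0],q[1],q[2],30),(q[0],q[1],q[2]-45,30)]),("fixed z",lambda q:[(q[0],q[1],p[2]+19,30),(q[0],q[1],p[2]-26,30)])):
    x,e=circ_fit([(f,h)],[p[0],p[1],p[2]+19][:3 if n=="free z" else 2],r); print(n,x,x-p[:len(x)],e)
print(p)
g=grab_frame("side"); k=[b for b in trace(g,"funnel") if b["mask"][210:225,400:412].mean()>.3]; print(len(k))
E
```

```text
0.96 [243 198] [393 363]
free z [ 550.11700934 -187.44011206  253.93830441] [ 0.30262064 -1.76906284 16.97797623] 0.3618575004516799
fixed z [ 548.90653285 -187.02788911] [-0.90785585 -1.35683989] 1.3174468724617525
[ 549.8143887  -185.67104922  236.96032817]
1
```

```bash
python3 -m crank '[0,0.22,0.5,0,0, 0,0.44,1,0,0, 0,0.44,1,0,0, 0,0.44,1,0,0, 0,0.44,1,0,0, 0,0.44,1,0,0, 0,0.44,1,0,0, 0,0.44,1,0,0, 0,0.44,1,0,0, 0,0.44,1,0,0]' 30 && python3 -m crank '[0,0.4,0.9,0,0, 0,0.24,0.5,0,0, 0,0,0,0,0, 0,0,0,0,0, 0,0,0,0,0]'; python3 - <<'E'
from h import *
s=read_state(); p=s["tool_pos"]; print(p,s["wrist_force"])
g=grab_frame("side");t=grab_frame("top");w=grab_frame("wrist")
u,v=proj(g,[[p[0],p[1],p[2]-20]])[0].astype(int); print(u,v)
a=cv2.resize(g["image"][60:220,170:330],(480,480)); b=cv2.resize(w["image"],(320,200)); c=cv2.resize(t["image"][160:280,170:290],(320,280))
im=np.zeros((480,800,3),np.uint8); im[:,:480]=a; im[:200,480:]=b; im[200:,480:]=c; cv2.imwrite("pics/hover.png",im)
E
```

```text
clock: 11.45
tool_pos: [525.7, 126.6, 237.9]
tool_rot: [0.0, 0.168, 0.986, 0.0]
wrist_force: [0.6, -0.3, -1.8]
grip_width: 59.6
grasp_force: 33.0
clock: 12.08
tool_pos: [522.4, 170.0, 237.8]
tool_rot: [0.0, 0.169, 0.986, 0.0]
wrist_force: [-0.7, -0.1, -1.9]
grip_width: 60.0
grasp_force: 33.1
[522.43098942 169.97072012 237.79368029] [-0.74537797 -0.1023681  -1.94654275]
239 126
```

View pics/hover.png

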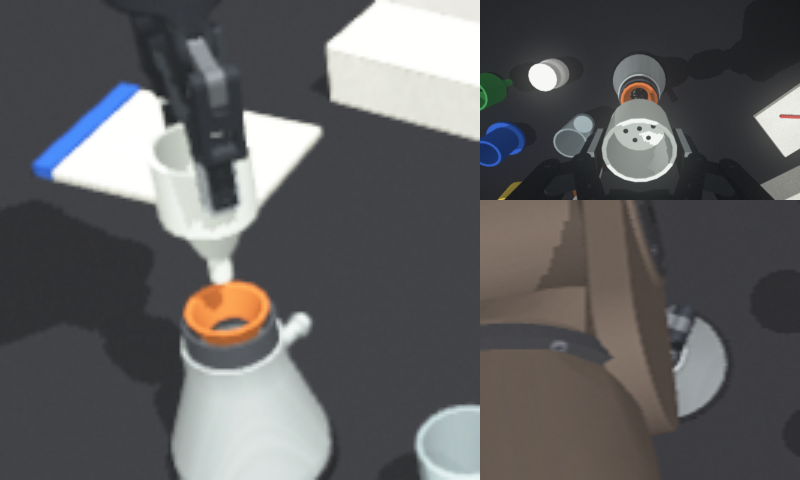

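Side view: the stem tip at about (244,153) is slightly left of the seal centre (246,164). Wrist view: the cup and seal are aligned left-right. I'll turn this into a relative offset.

```bash
python3 - <<'E'
from h import *
g=grab_frame("side");w=grab_frame("wrist"); p=read_state()["tool_pos"]
# wrist: left/right extents of the ring and of the cup
h=cv2.cvtColor(w["image"],cv2.COLOR_BGR2HSV); m=biggest(cv2.inRange(h,(5,150,90),(18,255,255))); ys,xs=np.nonzero(m)
print("wrist ring x",xs.min(),xs.max(),"y",ys.min(),ys.max())
hw=hull(m)
k=[b for b in trace(w,"funnel") if b["mask"][270:320,290:350].mean()>.5][0]; hc=hull(biggest(k["mask"])); print("cup",hc.min(0),hc.max(0))
x,e=circ_fit([(w,hc)],[p[0],p[1],p[2]+17],lambda q:[(q[0],q[1],q[2],30),(q[0],q[1],q[2]-45,30)]); print("cup fit",x-p,e)
# ring upper arc only: left, right, top extents
D=np.array([[-1,0],[1,0],[0,-1],[-.7,-.7],[.7,-.7]])
for z in (131,133,136):
    f=lambda q:((proj(w,ring(q[0],q[1],z,27.2))@D.T).max(0)-(hw@D.T).max(0)-.4)[[0,1,3,4,2]]
    s=least_squares(f,[522,171]); print(z,"ring wrist",s.x,s.fun.round(2))
# side: stem
im=g["image"]; gray=cv2.cvtColor(im,cv2.COLOR_BGR2HSV); wh=(gray[...,2]>120)&(gray[...,1]<60)
for v in range(140,158):
    c=np.nonzero(wh[v,228:260])[0]+228; print(v,c.min() if len(c) else None,c.max() if len(c) else None,end="; ")
h=cv2.cvtColor(im,cv2.COLOR_BGR2HSV); m=cv2.inRange(h,(5,150,90),(18,255,255)); kk=np.zeros_like(m); kk[140:190,221:271]=1; m=biggest(m*kk); ys,xs=np.nonzero(m); print("\nside ring",xs.min(),xs.max(),ys.min(),ys.max())
for z in (p[2]-78,p[2]-68,p[2]-58,132.5): print(z,proj(g,[[p[0],p[1],z]]),proj(g,ring(522,171.3,z,27.2))[:,0].min(),proj(g,ring(522,171.3,z,27.2))[:,0].max())
print(g["cam_to_world"][:3,:3].round(2))
E
```

```text
wrist ring x 281 354 y 165 207Traceback (most recent call last):
  File "<stdin>", line 7, in <module>
IndexError: list index out of range
```

```bash
python3 - <<'E'
from h import *
g=grab_frame("side");w=grab_frame("wrist"); p=read_state()["tool_pos"]; print(p)
h=cv2.cvtColor(w["image"],cv2.COLOR_BGR2HSV); hw=hull(biggest(cv2.inRange(h,(5,150,90),(18,255,255))))
D=np.array([[-1,0],[1,0],[0,-1],[-.7,-.7],[.7,-.7]])
for z in (131,133,136):
    f=lambda q:((proj(w,ring(q[0],q[1],z,27.2))@D.T).max(0)-(hw@D.T).max(0)-.4)
    s=least_squares(f,[522,171]); print(z,"ring wrist",s.x,s.fun.round(2))
im=g["image"]; gray=cv2.cvtColor(im,cv2.COLOR_BGR2HSV); wh=(gray[...,2]>120)&(gray[...,1]<60)
for v in range(140,156):
    c=np.nonzero(wh[v,228:260])[0]+228; print(v,c.min() if len(c) else None,c.max() if len(c) else None,end="; ")
m=cv2.inRange(gray,(5,150,90),(18,255,255)); kk=np.zeros_like(m); kk[140:190,221:271]=1; m=biggest(m*kk); ys,xs=np.nonzero(m); print("\nside ring",xs.min(),xs.max(),ys.min(),ys.max())
for z in (p[2]-78,p[2]-68,p[2]-58,132.5): print(z,proj(g,[[p[0],p[1],z]]),proj(g,ring(522,171.3,z,27.2))[:,0].min(),proj(g,ring(522,171.3,z,27.2))[:,0].max())
print(g["cam_to_world"][:3,:3].round(2))
E
```

```text
[522.3261635  170.6171933  237.77413729]
131 ring wrist [522.44288315 167.68497382] [ 0.35  0.38 -0.36  0.26  0.21]
133 ring wrist [522.04017242 167.83845539] [ 0.64  0.68 -0.44  0.3   0.25]
136 ring wrist [521.43631133 168.06861309] [ 1.1   1.14 -0.55  0.36  0.31]
140 233 248; 141 233 247; 142 234 247; 143 235 247; 144 236 246; 145 237 246; 146 238 246; 147 239 246; 148 239 246; 149 239 247; 150 239 247; 151 240 247; 152 240 247; 153 240 246; 154 241 241; 155 None None; 
side ring 231 259 154 174
159.77413729456575 [[243.90229666 152.07141336]] 228.9833993077175 257.9990799393159
169.77413729456575 [[243.11094642 147.8529093 ]] 228.06183119672696 257.32870484984625
179.77413729456575 [[242.30601381 143.56200083]] 227.1243887964164 256.64684154694663
132.5 [[245.9942874 163.2233294]] 231.41936306217025 259.7713477682903
[[ 0.7  -0.51  0.51]
 [-0.72 -0.48  0.5 ]
 [-0.01 -0.71 -0.7 ]]
```

The offsets are about 1 mm, so the cone should capture. Descending, then feeling for contact.

```bash
python3 -m crank '[0,0,0,0.4,0, 0,0,0,0.5,0, 0,0,0,0.5,0, 0,0,0,0.3,0, 0,0,0,0.1,0, 0,0,0,0.07,0, 0,0,0,0.07,0, 0,0,0,0.07,0, 0,0,0,0,0]' && python3 -m crank '[0,0,0,0.06,0, 0,0,0,0.06,0, 0,0,0,0.06,0, 0,0,0,0,0]'
```

```text
clock: 13.6
tool_pos: [522.3, 170.7, 177.5]
tool_rot: [-0.0, 0.169, 0.986, 0.0]
wrist_force: [0.7, 0.5, -2.4]
grip_width: 59.6
grasp_force: 33.1
clock: 14.1
tool_pos: [522.2, 170.7, 171.9]
tool_rot: [-0.0, 0.169, 0.986, -0.0]
wrist_force: [0.4, 0.5, -2.5]
grip_width: 59.5
grasp_force: 33.1
```

```bash
python3 -m crank '[0,0,0,0.05,0, 0,0,0,0.05,0, 0,0,0,0,0]' && python3 -m crank '[0,0,0,0.05,0, 0,0,0,0,0]'
```

```text
clock: 14.48
tool_pos: [522.3, 170.7, 169.0]
tool_rot: [-0.0, 0.169, 0.986, -0.0]
wrist_force: [-0.6, 0.1, -2.1]
grip_width: 59.7
grasp_force: 33.1
clock: 14.72
tool_pos: [522.2, 170.6, 167.6]
tool_rot: [-0.0, 0.169, 0.986, -0.0]
wrist_force: [-1.4, -1.9, 1.4]
grip_width: 59.7
grasp_force: 33.3
```

Contact at TCP z of about 167.6, with a lateral push toward −x −y. I'll shift about 1 mm that way.

```bash
python3 -m crank '[0,0.01,-0.03,0,0, 0,0,0,0,0]' && python3 -m crank '[0,0,0,0.04,0, 0,0,0,0,0]'
```

```text
clock: 14.98
tool_pos: [521.7, 170.0, 167.6]
tool_rot: [0.0, 0.169, 0.986, 0.0]
wrist_force: [0.0, 0.1, -1.4]
grip_width: 59.6
grasp_force: 33.1
clock: 15.22
tool_pos: [521.8, 170.0, 166.4]
tool_rot: [0.0, 0.169, 0.986, 0.0]
wrist_force: [-1.3, -1.5, 1.2]
grip_width: 59.6
grasp_force: 33.3
```

```bash
python3 -m crank '[0,0.01,-0.03,0,0, 0,0,0,0,0]' && python3 -m crank '[0,0,0,0.04,0, 0,0,0,0,0]' && python3 -m crank '[0,0,0,0.03,0, 0,0,0,0,0]'
```

```text
clock: 15.48
tool_pos: [521.5, 169.6, 166.6]
tool_rot: [0.001, 0.169, 0.986, 0.0]
wrist_force: [2.4, 4.2, 0.1]
grip_width: 59.8
grasp_force: 33.3
clock: 15.72
tool_pos: [521.5, 169.5, 165.5]
tool_rot: [0.001, 0.169, 0.986, 0.0]
wrist_force: [0.7, 5.3, 3.4]
grip_width: 59.8
grasp_force: 33.6
clock: 15.98
tool_pos: [521.6, 169.5, 164.8]
tool_rot: [0.001, 0.169, 0.986, 0.0]
wrist_force: [1.5, 5.5, 6.1]
grip_width: 59.7
grasp_force: 33.8
```

```bash
python3 -m crank '[0,0.003,0.013,0,0, 0,0,0,0,0]' && python3 -m crank '[0,0,0,0,0]'
```

```text
clock: 16.23
tool_pos: [521.5, 169.7, 164.8]
tool_rot: [0.001, 0.169, 0.986, 0.0]
wrist_force: [0.9, 3.2, 6.2]
grip_width: 59.8
grasp_force: 33.8
clock: 16.35
tool_pos: [521.5, 169.7, 164.8]
tool_rot: [0.001, 0.169, 0.986, 0.0]
wrist_force: [0.6, 3.3, 7.6]
grip_width: 59.2
grasp_force: 33.8
```

```bash
python3 -m crank '[0,0.005,0.017,0,0, 0,0,0,0,0]' && python3 -m crank '[0,0,0,0.02,0, 0,0,0,0,0]'; python3 - <<'E'
from h import *
print(read_state()["wrist_force"],read_state()["wrist_torque"])
E
```

```text
clock: 16.6
tool_pos: [521.4, 169.9, 164.8]
tool_rot: [0.0, 0.168, 0.986, -0.0]
wrist_force: [0.8, 1.0, 6.9]
grip_width: 59.8
grasp_force: 33.8
clock: 16.85
tool_pos: [521.5, 169.9, 164.3]
tool_rot: [0.001, 0.169, 0.986, -0.0]
wrist_force: [0.2, 1.3, 8.9]
grip_width: 59.5
grasp_force: 33.9
[0.21818429 1.27392981 8.90869676] [ 0.15490532 -0.0598319  -0.03025738]
```

The lateral force is nearly zero and the seal load is about 11 N (8.9 N plus about 2 N weight). A small extra press, then hold.

```bash
python3 -m crank '[0,0,0,0.01,0, 0,0,0,0,0, 0,0,0,0,0, 0,0,0,0,0, 0,0,0,0,0]' && python3 -m crank '[0,0,0,0,0, 0,0,0,0,0, 0,0,0,0,0, 0,0,0,0,0, 0,0,0,0,0, 0,0,0,0,0, 0,0,0,0,0, 0,0,0,0,0]'
```

```text
clock: 17.48
tool_pos: [521.5, 169.9, 164.1]
tool_rot: [0.001, 0.169, 0.986, -0.0]
wrist_force: [-0.0, 1.2, 9.9]
grip_width: 59.8
grasp_force: 34.0
clock: 18.48
tool_pos: [521.5, 169.9, 164.1]
tool_rot: [0.001, 0.169, 0.986, -0.0]
wrist_force: [-1.4, 2.1, 8.3]
grip_width: 59.9
grasp_force: 34.0
```

```bash
python3 -m crank '[0,0,0,-0.03,0, 0,0,0,-0.03,0, 0,0,0,-0.01,0, 0,0,0,0,0]' 20 && python3 -m crank '[0.72,0,0,0,0, 0.75,0,0,0,0, 0.8,0,0,0,0, 0.9,0,0,0,0, 1,0,0,0,0, 1,0,0,0,0, 1,0,0,0,0]' && python3 - <<'E'
from h import *
g=grab_frame("side");w=grab_frame("wrist"); a=cv2.resize(g["image"][60:220,170:330],(480,480)); b=cv2.resize(w["image"],(320,200))
im=np.zeros((480,800,3),np.uint8); im[:,:480]=a; im[:200,480:]=b; cv2.imwrite("pics/rel.png",im)
E
```

```text
clock: 18.98
tool_pos: [521.3, 170.0, 165.5]
tool_rot: [0.0, 0.169, 0.986, -0.0]
wrist_force: [1.2, 1.2, 3.9]
grip_width: 59.8
grasp_force: 33.5
clock: 19.85
tool_pos: [521.2, 170.2, 165.5]
tool_rot: [0.0, 0.169, 0.986, 0.0]
wrist_force: [0.8, 0.7, 0.5]
grip_width: 85.4
grasp_force: 0.0
```

View pics/rel.png

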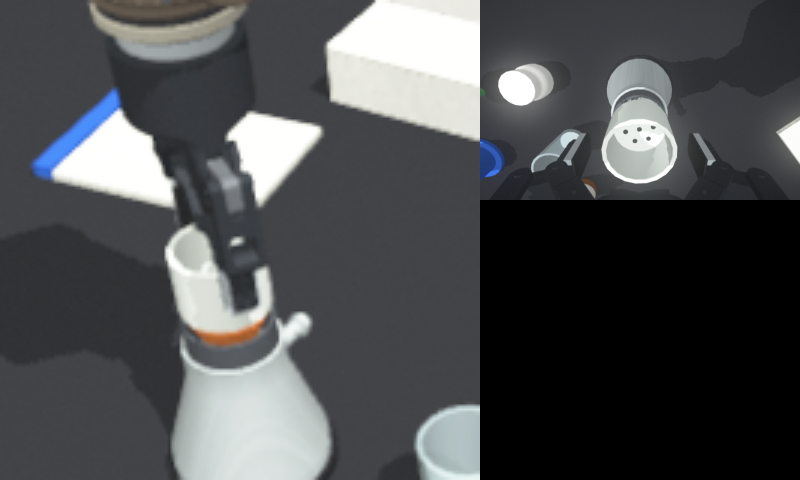

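The funnel sits in the seal, upright, with the cup centred in the wrist view and the fingers clear. Retreating straight up, then a final look.

```bash
python3 -m crank '[1,0,0,-0.3,0, 1,0,0,-0.7,0, 1,0,0,-0.8,0, 1,0,0,-0.8,0, 1,0,0,-0.8,0, 1,0,0,-0.5,0, 1,0,0,0,0, 1,0,0,0,0]' && python3 - <<'E'
from h import *
g=grab_frame("side");w=grab_frame("wrist"); o=[]
for q,n in ((g,"side"),(w,"wrist")):
    u,v=proj(q,[[521.5,170,165]])[0].astype(int)
    for b in trace(q,"funnel"):
        if b["mask"][v-5:v+5,u-5:u+5].mean()>.4:
            x=(q,hull(biggest(b["mask"]))); o.append(x); print(n,b["p"],circ_fit([x],[521,170,182],lambda r:[(r[0],r[1],r[2],30),(r[0],r[1],r[2]-45,30)])); break
a=cv2.resize(g["image"][60:220,170:330],(480,480)); b=cv2.resize(w["image"],(320,200))
im=np.zeros((480,800,3),np.uint8); im[:,:480]=a; im[:200,480:]=b; cv2.imwrite("pics/end.png",im)
E
```

```text
clock: 20.95
tool_pos: [520.9, 170.1, 281.8]
tool_rot: [-0.001, 0.169, 0.986, -0.0]
wrist_force: [-1.0, 0.4, -0.8]
grip_width: 85.4
grasp_force: 0.0
side 0.75 (array([522.27626408, 174.84367342, 180.67672131]), np.float64(0.2929154634479412))
wrist 0.93 (array([521.28995897, 168.65467799, 184.74134623]), np.float64(0.4887215487906157))
```

View pics/end.png

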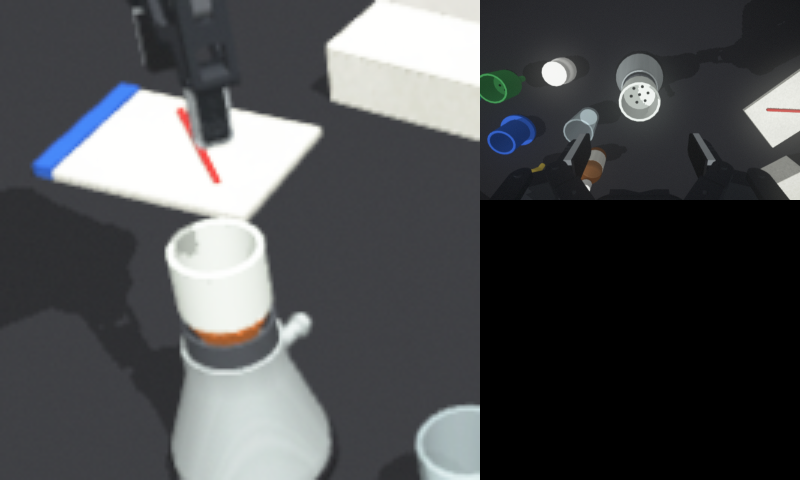

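The funnel is nested, upright and free, with its rim centred at about (217,248) in the crop. The bystanders haven't moved. Handing in.

```bash
python3 -c "
from plant import *
print(job_done())"
```

```text
the job is handed in; nothing more can be done
None
```

The white funnel is nested upright in the orange seal; I pressed it at an estimated 10–12 N for about 1.5 s, released it and handed the job in at about 21 s, with the bottle, beaker and jar untouched (the judge's verdict was not shown).

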